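# Nest the tumblers and dock their tray

### The arm

A 7-joint arm with a two-finger parallel gripper is mounted at the origin on a cart in front of the work surface, level with it; the furniture and walls round the work are solid. World frame = base frame: x ahead of the robot, y to its left, z up, the work surface at z = 0. Lengths are in m, angles in rad, forces in N, time in s.
With the tool pointing down it reaches from about 0.4 to 0.925 m from the base axis. Payload 5.6 kg.
Tool frame: the origin (TCP) lies at the centre of the arm's flange, where the gripper is bolted on; the fingertips stand r.tcp_to_tips ahead of it and the grasp point (between the pads) lies 155 mm ahead of it (r.tcp_to_tips is the distance from the TCP to the fingertips, in m); z points along the fingers, y is the line along which they close (so a half turn about z gives the same grasp; the last joint's range is limited). The gripper opens to 85 mm and grips with 20 to 120 N. Pads are 22 mm wide; open, the fingers measure 114 mm over their backs; the gripper's body (76 mm by 85 mm) begins 54 mm behind the grasp point. The pads swing forward as they close: fully open they stand 13 mm farther back than shut.
Start: joints at [1.184, 0.468, -0.012, 1.603, 0.006, 1.071, -0.056], TCP at [0.219, -0.612, 0.405] pointing down, gripper open.
Joint ranges: [-2.53, 2.53], [-0.31, 2.02], [-1.57, 1.55], [0.28, 2.44], [-1.29, 4.43], [0.15, 1.84], [-2.92, 2.92]. Speed limits (rad/s): [2.57, 2.57, 3.14, 3.14, 3.14, 3.14, 3.14].

### API

Orientations are given as a 3x3 rotation matrix whose columns are the frame's x, y, z axes.
In Python, from bench import r gives the robot as it stands.
- The arm moves only by the shell command python3 -m inch 'ROWS' [OPENING]. ROWS is JSON, one flat list of numbers, 6 for each row, row after row: the shift along the world's x, y, z in cm, then the turn, a rotation vector about the world's x, y, z in rad. In form: [tx, ty, tz, rx, ry, rz, tx, ty, tz, rx, ry, rz, ...]. A call has 1 to 12 rows; each row shifts and turns the commanded pose from where the row before left it; what a row does not reach is not made up. A row lasts 1/8 s, in which the tool goes at most 62.5 mm and 10.7 degrees, less where a joint would pass 70% of its speed; a pose out of reach is approached as far as the arm can. A call is refused whole if a number of a shift passes 6.25 or a number of a turn 0.188, either way. A call with a gripper value outside its range is refused whole. OPENING is the opening in per cent of the stroke, from 0 (shut) to 100 (fully open), set as the call begins (- or left out, the last holds). The fingers move at their own pace and stop on an object; the grip force is fixed at half the most. Time passes only in rows, so rows that do not move let the fingers close. It gives the time, the measured TCP pose, the force, the opening and the grip force at its end, in the units of the state.
- r.state(): the state, without advancing time (a new reading comes with each control period).
- r.snapshot(name): name is "scene" or "top"; returns a dict with "color" (384x512x3 uint8, red, green, blue), "intrinsics" (3x3 intrinsics, pixels), "k1" (the pictures are not rectified: a ray, as slopes to the right and down, at radius r is drawn at 1 + k1 r^2 times it, then the intrinsics apply), "pose" (4x4, takes a point from camera to world coordinates). Camera axes: x right, y down, z forward; pixel columns grow to the right and rows downward; lengths in m; the calibration is good to about 2 mm. A picture is of the moment at which its call begins. There is no depth.
- r.job_done(): hands the job in; it is judged then, once.
Trained networks look in a picture, given as the dict that the camera call returned (one of the last four; its "shot" number tells which), for a name from the list of things; names that differ only in an ending like _2 or _b are one class to them, and where a whole thing is asked for, a point or a joint stands for the part that bears it (a point fixed in the world has none). Each returns a list of dicts, best first, with "p" (0 to 1); they miss things now and then, are a little off and sometimes report something else, mostly with a low value. They report only what shows in the picture. A call takes as long as a camera call. They do not tell look-alikes from the thing itself.
- r.spot_in(picture, label): "position" ([row, column] as shares, 0 to 1, of the picture: columns of its width, rows of its height, amid what is visible of it).
- r.pinpoint(picture, label): "position" ([row, column] as shares, 0 to 1, of the picture: columns of its width, rows of its height: a listed point, or the origin of a listed thing).
The state is a dict: "time": time; "joint_pos": joint angles; "qvel": joint speeds; "joint_torque": joint torques, N m; "position": TCP position; "tcp_rot": TCP orientation; "ft_force": force on the tool from outside, world axes, zero at the start; "moment": the same for the moment, N m; "grip_width": opening from 0.0 (shut) to 1.0 (fully open); "grasp_force": force on a finger pad.
Only numpy, scipy, OpenCV 4.12 (cv2) and the standard library are available. Lean on these libraries where they do the work, as an engineer would, in place of code of your own. Each camera call takes 0.05 s, during which the arm holds its last target. There are 200 camera calls.

### The job

First pick up the spice jar that blocks the way into the dark wooden bay and stand it upright on the chopping board. Next nest the tumblers in the light wooden tray: lower the blue one into the green one, then the yellow one into the blue, letting each go when it is practically resting, without pressing it tight or dropping it in. Last push the tray, never lifting it, with the upright stack along the worktop into the bay until it meets the bay's end stop, and leave the other things on the board alone.

Things in the scene. Friction and masses are not known exactly. Their poses are not given: they have to be found in the camera images.
- tumbler_green_mid (a point): Green tapered plastic tumbler, open at the top: 100 tall, 44 outside diameter at the foot, 68 at the rim, straight sides, wall 5.4, foot 6 thick, about 90 g. Point on its axis half-way up (50 above its foot); z is its axis towards the rim. Stands upright in the tray, on its 6 thick floor.
- tumbler_blue_mid (a point): Blue tapered plastic tumbler, open at the top: 100 tall, 44 outside diameter at the foot, 68 at the rim, straight sides, wall 5.4, foot 6 thick, about 90 g. Point on its axis half-way up (50 above its foot); z is its axis towards the rim. Coming to rest by its own weight in a tumbler of the same shape, it stands 46 to 49 higher than that one (so some 48 of it stays above the lower rim); below that it wedges. A push between tumblers of more than about 30 N counts as wedging.
- tumbler_yellow_mid (a point): Yellow tapered plastic tumbler, open at the top: 100 tall, 44 outside diameter at the foot, 68 at the rim, straight sides, wall 5.4, foot 6 thick, about 90 g. Point on its axis half-way up (50 above its foot); z is its axis towards the rim. Coming to rest by its own weight in a tumbler of the same shape, it stands 46 to 49 higher than that one (so some 48 of it stays above the lower rim); below that it wedges. A push between tumblers of more than about 30 N counts as wedging.
- tray_mid (a point): light wooden loose tray with cork floor, 110 (its x) by 180 (its y), floor 6 thick, rim 30 high and 7 thick all round, 0.6 kg. Point at its centre, 15 above the worktop. It slides along its y; the short side at its -y end goes into the bay first, the short side at its +y end is the one to push.
- bay: dark wooden U-shaped kerb, 34 high, walls 12 thick, fixed on the worktop, open towards its +y (robot's left). Origin on the worktop where the tray's centre is when home (tray touching the end stop, whose face lies at y = -90); axes of the home tray are parallel to the bay's. Inner width 128 along its x (9 to spare each side of the tray); the side walls begin at the stop and end in a flared mouth, 170 wide inside at y = +60.
- jar_mid (a point): spice jar with dark lid and printed label, 41 diameter, 105 tall, 0.11 kg, upright on the worktop in front of the bay's mouth. Point on its axis half-way up (52 above its foot).
- board: wooden chopping board, fixed, 240 (its x) by 340 (its y) by 19 thick, flat on the worktop. Origin at the centre of its underside; its +y end is the one nearest the robot.
- board_spot (a point): free place on the board's upper face (19 above the worktop), near the end nearest the robot, with room for the jar.
- the_lemon: lemon, 83x58x58, lying at the far end of the board; bystander.
- the_garlic: bulb of garlic, 60 wide, at the far end of the board; bystander.
Mind the look-alikes: they are no part of the job. There is more than one size of the part that bears tumbler_green_mid; the job needs the larger.

How it is judged:
On the way, in this order (a step that is already met when the one before it is completed fails the run):
1. the spice jar stands upright on the board, let go (x of jar_mid in the frame of board between -0.12 and 0.12 m and y of jar_mid in the frame of board between -0.17 and 0.17 m and z of jar_mid in the frame of board between 0.062 and 0.082 m and angle between jar_mid's own z axis and vertical below 0.1 rad and contact force between the fingers and jar below 0.1 N), for 0.2 s.
2. the blue tumbler rests in the green one, let go (z of tumbler_blue_mid in the frame of tumbler_green_mid between 0.035 and 0.056 m and horizontal distance between tumbler_blue_mid and tumbler_green_mid below 0.007 m and angle between the z axis of tumbler_blue_mid and the z axis of tumbler_green_mid, either way round below 0.12 rad and contact force between the fingers and tumbler_blue below 0.1 N), for 0.2 s.
3. the yellow tumbler rests in the blue one, let go (z of tumbler_yellow_mid in the frame of tumbler_blue_mid between 0.035 and 0.056 m and horizontal distance between tumbler_yellow_mid and tumbler_blue_mid below 0.007 m and angle between the z axis of tumbler_yellow_mid and the z axis of tumbler_blue_mid, either way round below 0.12 rad and contact force between the fingers and tumbler_yellow below 0.1 N), for 0.2 s.
4. the tray is home in the bay (y of tray_mid in the frame of bay between -0.012 and 0.01 m and x of tray_mid in the frame of bay between -0.02 and 0.02 m and angle between the y axis of tray_mid and the y axis of bay, either way round below 0.15 rad), for 0.2 s.
At the end, for the whole second after the job is handed in: Tray home in the bay: within 10 mm along, 20 mm across, 0.15 rad. Green tumbler upright in it, blue resting in green, yellow in blue: each 35-56 mm above the lower one, axes within 7 mm and 0.12 rad. Spice jar upright wholly on the board. All at rest (all of step 4 and x of jar_mid in the frame of board between -0.12 and 0.12 m and y of jar_mid in the frame of board between -0.17 and 0.17 m and z of jar_mid in the frame of board between 0.062 and 0.082 m and angle between each of jar_mid, tumbler_green_mid's own z axis and vertical below 0.1 rad and z of tumbler_blue_mid in the frame of tumbler_green_mid between 0.035 and 0.056 m and horizontal distance between tumbler_blue_mid and tumbler_green_mid below 0.007 m and angle between the z axis of tumbler_blue_mid and the z axis of tumbler_green_mid, either way round below 0.12 rad and z of tumbler_yellow_mid in the frame of tumbler_blue_mid between 0.035 and 0.056 m and horizontal distance between tumbler_yellow_mid and tumbler_blue_mid below 0.007 m and angle between the z axis of tumbler_yellow_mid and the z axis of tumbler_blue_mid, either way round below 0.12 rad and x of tumbler_green_mid in the frame of tray_mid between -0.04 and 0.04 m and y of tumbler_green_mid in the frame of tray_mid between -0.065 and 0.065 m and z of tumbler_green_mid in the frame of tray_mid between 0.036 and 0.046 m and linear speed of each of tumbler_green, tumbler_blue, tumbler_yellow, tray, jar below 0.02 m/s); the robot touches nothing.
It fails at once if a tumbler was pressed or dropped into another (more than 40 N between them) (contact force between tumbler_blue and tumbler_green above 40 N or contact force between tumbler_yellow and tumbler_blue above 40 N).
It fails at once if the tray was lifted or tipped (raised more than 12 mm) (height (world z) of tray_mid above 0.027 m).
It fails at once if a tumbler or the stack was knocked over (angle between any of tumbler_green_mid, tumbler_blue_mid, tumbler_yellow_mid's own z axis and vertical above 0.7 rad).
It fails at once if the lemon or the garlic was moved by more than 40 mm (distance of any of the_lemon, the_garlic from where it was at the start of the episode above 0.04 m).
It also fails if it takes over 72 s, if anything falls off the work surface, if the arm or the gripper's body presses on something with over 40 N, if the wrist force passes 120 N, or if a joint passes its speed limit or range.

## Working session

There is one attempt and no reset: what is moved stays moved. The work goes in short steps, Python scripts to look and compute and a shell command to move; the robot and the scene stay as the last step left them, time stands still between calls to the robot, and variables do not carry over. Pictures are saved under pics/ and viewed, at most 10 in all, crops included, and the job is handed in when it is done.

```bash
ls; mkdir -p pics; cat > h.py <<'E'
import numpy as np,cv2
from bench import r
def ray(pic,pos):
    h,w=pic["color"].shape[:2];K=np.array(pic["intrinsics"]);k1=pic["k1"]
    px=np.array([pos[1]*w,pos[0]*h]);d=(px-K[:2,2])/[K[0,0],K[1,1]]
    u=cv2.undistortPoints(np.array([[px]],float),K,np.array([k1,0,0,0,0.]))[0,0]
    T=np.array(pic["pose"]);return T[:3,3],T[:3,:3]@np.array([u[0],u[1],1])
def at_z(pic,pos,z):
    o,d=ray(pic,pos);return o+d*(z-o[2])/d[2]
def proj(pic,p):
    K=np.array(pic["intrinsics"]);T=np.linalg.inv(np.array(pic["pose"]))
    q=T[:3,:3]@np.array(p)+T[:3,3];s=q[:2]/q[2];s=s*(1+pic["k1"]*(s@s));return K[0,0]*s[0]+K[0,2],K[1,1]*s[1]+K[1,2]
def save(pic,name):cv2.imwrite("pics/"+name,cv2.cvtColor(pic["color"],cv2.COLOR_RGB2BGR))
E
python3 - <<'E'
from h import *
print(r.tcp_to_tips,r.state()["position"],r.state()["tcp_rot"])
Z=dict(tumbler_green_mid=.056,tumbler_blue_mid=.05,tumbler_yellow_mid=.05,tray_mid=.015,bay=0,jar_mid=.052,board=0,board_spot=.019,the_lemon=.029,the_garlic=.03)
for n in("scene","top"):
    p=r.snapshot(n);save(p,n+"0.png");h,w=384,512
    print(n,np.round(p["pose"],3).tolist(),p["k1"])
    for k,z in Z.items():
        print(k,[(round(a["p"],2),[round(a["position"][1]*w),round(a["position"][0]*h)],np.round(at_z(p,a["position"],z),3).tolist()) for a in r.pinpoint(p,k)[:4]])
E
```

```text
pics
0.1734 [ 0.21895833 -0.61175262  0.40370965] [[ 9.41510424e-01  3.36983068e-01 -7.29968307e-04]
 [ 3.36983834e-01 -9.41508982e-01  1.65331423e-03]
 [-1.30132816e-04 -1.80260010e-03 -9.99998367e-01]]
scene [[0.553, -0.533, 0.64, -0.433], [-0.833, -0.364, 0.417, -0.63], [0.011, -0.764, -0.645, 1.063], [0.0, 0.0, 0.0, 1.0]] -0.07741148102479731
tumbler_green_mid [(0.9, [269, 221], [0.46, -0.119, 0.056]), (0.74, [220, 183], [0.522, 0.116, 0.056])]
tumbler_blue_mid [(0.75, [205, 200], [0.431, 0.112, 0.05])]
tumbler_yellow_mid [(0.6, [180, 188], [0.434, 0.218, 0.05]), (0.57, [202, 198], [0.435, 0.125, 0.05])]
tray_mid [(0.73, [267, 228], [0.466, -0.11, 0.015])]
bay [(0.72, [349, 269], [0.471, -0.394, 0.0])]
jar_mid [(0.68, [316, 232], [0.503, -0.26, 0.052]), (0.33, [208, 197], [0.446, 0.111, 0.052])]
board []
board_spot []
the_lemon []
the_garlic []
top [[0.015, -0.997, 0.077, 0.452], [-1.0, -0.015, 0.01, 0.02], [-0.009, -0.078, -0.997, 1.466], [0.0, 0.0, 0.0, 1.0]] -0.06040148917018527
tumbler_green_mid [(0.68, [291, 216], [0.467, -0.093, 0.056]), (0.6, [236, 194], [0.543, 0.104, 0.056])]
tumbler_blue_mid [(0.62, [235, 226], [0.43, 0.104, 0.05])]
tumbler_yellow_mid [(0.69, [199, 221], [0.444, 0.233, 0.05])]
tray_mid [(0.76, [294, 216], [0.467, -0.11, 0.015])]
bay []
jar_mid [(0.68, [336, 208], [0.499, -0.257, 0.052]), (0.59, [147, 193], [0.542, 0.427, 0.052])]
board [(0.66, [148, 194], [0.543, 0.438, 0.0])]
board_spot [(0.97, [156, 214], [0.468, 0.398, 0.019])]
the_lemon [(0.59, [166, 162], [0.66, 0.364, 0.029]), (0.56, [294, 218], [0.46, -0.108, 0.029])]
the_garlic []
```

```bash
python3 -c "
import cv2
for n in('scene','top'):
    a=cv2.imread(f'pics/{n}0.png');cv2.imwrite(f'pics/{n}0b.png',cv2.resize(a,(800,600),interpolation=2))"
```

```text
(no output)
```

View pics/scene0b.png

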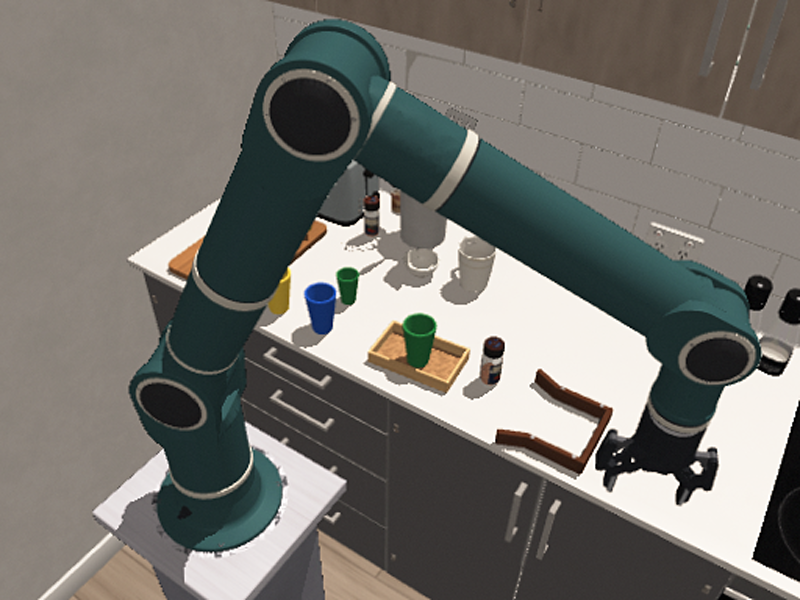

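View pics/top0b.png

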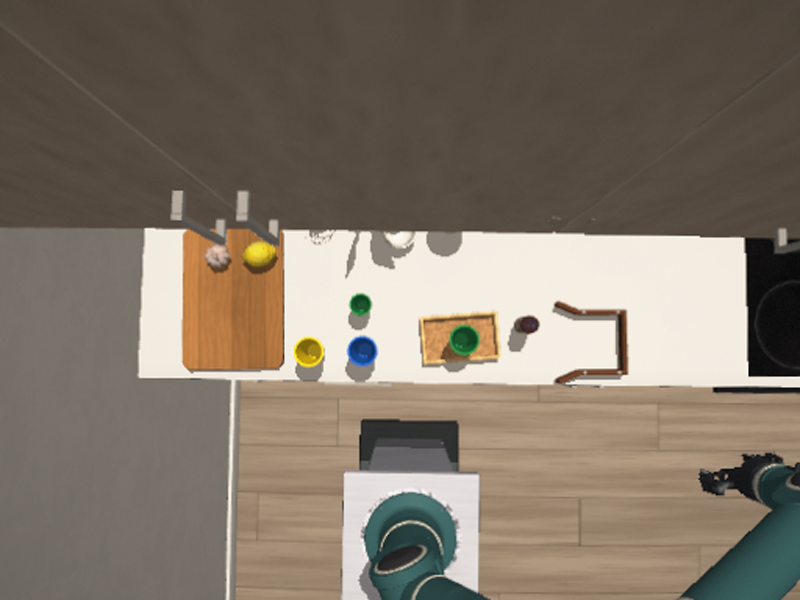

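The top picture (800x600) shows the large green tumbler in the tray at (464,339), the jar at (527,324) in front of the bay mouth, blue at (362,350) and yellow at (309,351). The board is at (233,300), with the lemon at (260,255) and the garlic at (217,257).

What could be mistaken for the target:
- **Green:** the large one in the tray (464,339) or the small one at (360,304). I choose the one in the tray, which the task says is where it stands.
- **Jar:** the one at scene (492,362), or the jars at the back at scene (372,213) and about (397,200). I choose the one before the bay.

Next I'll refine the positions and check the choice in a close crop.

```bash
cat >> h.py <<'E'
from scipy.optimize import least_squares
T=np.linspace(0,2*np.pi,60)
def cup(p,x,y,z0,zlo=0,h=.1,d0=.044,d1=.068):
    L=[(x+d/2*np.cos(t),y+d/2*np.sin(t),z0+z) for z,d in((zlo,d0+(d1-d0)*zlo/h),(h,d1)) for t in T]
    q=np.array([proj(p,a) for a in L]);return np.r_[q.min(0),q.max(0)]
def mask(p,col):
    H=cv2.cvtColor(p["color"],cv2.COLOR_RGB2HSV);a={"green":(50,75),"blue":(108,125),"yellow":(22,31)}[col]
    return cv2.inRange(H,(a[0],130,40),(a[1],255,255))
def find(p,col,guess,z0,zlo=0,h=.1):
    m=cv2.morphologyEx(mask(p,col),cv2.MORPH_CLOSE,np.ones((3,3)));n,l,s,c=cv2.connectedComponentsWithStats(m)
    u=np.array(proj(p,[*guess,z0+.06]));i=1+np.argmin([np.hypot(*(c[k]-u))+(99 if s[k][4]<60 else 0) for k in range(1,n)])
    b=np.array([s[i][0]-.5,s[i][1]-.5,s[i][0]+s[i][2]-.5,s[i][1]+s[i][3]-.5])
    f=least_squares(lambda g:cup(p,g[0],g[1],z0,zlo,h)-b,guess);return f.x,np.round(f.fun,1)
E
python3 - <<'E'
from h import *
p=r.snapshot("top");s=r.snapshot("scene")
for c,g,z,zl in(("green",(.467,-.1),.006,0.03),("blue",(.43,.104),0,0),("yellow",(.444,.233),0,0)):
    for q in(p,s):print(c,*find(q,c,g,z,zl))
# wood outlines in top
H=cv2.cvtColor(p["color"],cv2.COLOR_RGB2HSV)
for a in((338,217),(396,220),(310,215),(273,222),(356,240)): print(a,H[a[1],a[0]])
a=cv2.resize(p["color"][185:255,255:415],(800,350),interpolation=cv2.INTER_CUBIC)
b=cv2.resize(s["color"][185:310,225:405],(500,347),interpolation=cv2.INTER_CUBIC)
o=np.zeros((600,800,3),np.uint8);o[:350]=a;o[350:,:360]=cv2.resize(b,(360,250))
cv2.imwrite("pics/crop1.png",o[...,::-1])
E
```

```text
green [ 0.46165687 -0.10916895] [-0.9 -0.9  0.9  0.9]
green [ 0.45358281 -0.1158976 ] [-0.7  2.2  0.7 -2.1]
blue [0.43592678 0.11410651] [-0.8 -0.4  0.8  0.4]
blue [0.43770322 0.11519269] [-0.6 -0.5  0.6  0.4]
yellow [0.43049215 0.23391972] [-0.4 -0.4  0.5  0.4]
yellow [0.43605754 0.22335973] [-3.3 -1.7  3.3  1.4]
(338, 217) [ 19  18 245]
(396, 220) [ 10 142  43]
(310, 215) [ 15 143 195]
(273, 222) [ 14 143 207]
(356, 240) [ 18  18 243]
```

View pics/crop1.png

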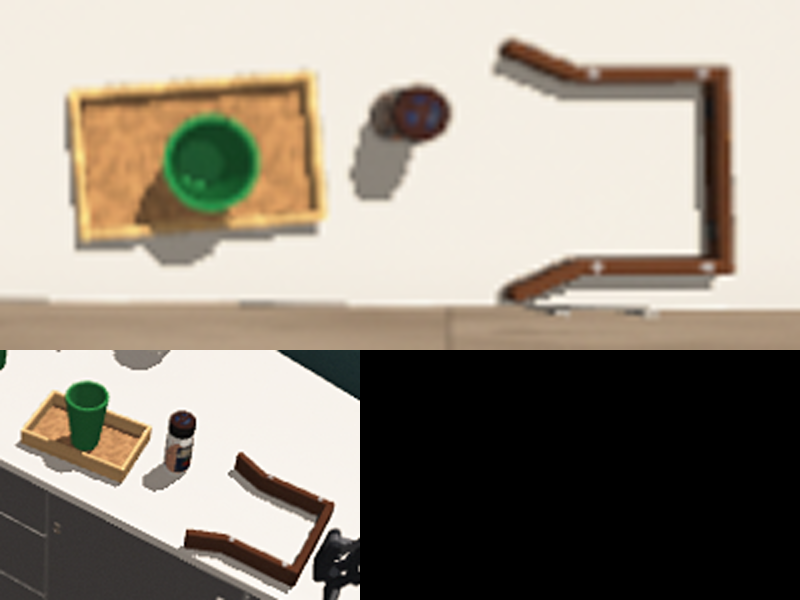

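The crop shows the tray with the large green tumbler, the jar at crop (420,113) in front of the mouth, and the bay with its stop's inner edge at about crop x 717. The choices are confirmed. Next I'll turn the corners into positions and work out the first move.

```bash
python3 - <<'E'
from h import *
p=r.snapshot("top")
f=lambda c,z:np.round(at_z(p,[(185+c[1]/5-.4+.5)/384,(255+c[0]/5-.4+.5)/512],z)[:2],4)
print("tray",[f(c,.03).tolist() for c in((68,92),(315,72),(326,222),(83,242))])
print("bay inner",[f(c,.034).tolist() for c in((716,82),(720,258),(585,82),(585,258),(515,40),(515,300))])
print("jar",f((420,113),.105))
R=r.state()["tcp_rot"];print(np.arctan2(R[1][1],R[0][1]))
E
```

```text
tray [[0.5114, -0.0149], [0.5286, -0.1945], [0.42, -0.2029], [0.403, -0.0272]]
bay inner [[0.5252, -0.4872], [0.3976, -0.489], [0.5239, -0.3908], [0.3965, -0.3902], [0.5538, -0.3397], [0.3658, -0.3393]]
jar [ 0.4974 -0.2559]
-1.2270185726725245
```

```bash
python3 -m inch '[3.48,4.45,0,0,0,0,3.48,4.45,0,0,0,0,3.48,4.45,0,0,0,0,3.48,4.45,0,0,0,0,3.48,4.45,0,0,0,0,3.48,4.45,0,0,0,0,3.48,4.45,0,0,0,0,3.48,4.45,0,0,0,0,0,0,0,0,0,0]' 100
```

```text
time: 2.38
position: [0.5003, -0.2511, 0.4049]
tcp_rot: [[0.938, 0.346, 0.002], [0.346, -0.938, 0.002], [0.002, -0.001, -1.0]]
ft_force: [-0.1, -1.6, 0.2]
grip_width: 1.0
grasp_force: 0.0
```

```bash
python3 -m inch '[0,0,-5,0,0,0,-0.1,-0.2,-5,0,0,0,-0.1,-0.2,-4.5,0,0,0,0,0,-3,0,0,0,0,0,0,0,0,0]' && python3 -m inch '[0,0,0,0,0,0,0,0,0,0,0,0,0,0,0,0,0,0,0,0,0,0,0,0]' 0
```

```text
time: 3.0
position: [0.4941, -0.2604, 0.2276]
tcp_rot: [[0.942, 0.336, -0.005], [0.336, -0.942, 0.002], [-0.004, -0.003, -1.0]]
ft_force: [0.7, -0.6, 0.5]
grip_width: 1.0
grasp_force: 0.0
time: 3.5
position: [0.496, -0.2598, 0.2313]
tcp_rot: [[0.941, 0.337, 0.002], [0.337, -0.941, -0.001], [0.002, 0.001, -1.0]]
ft_force: [-2.1, 0.8, 5.2]
grip_width: 0.467
grasp_force: 59.0
```

```bash
python3 -m inch '[0,0,3,0,0,0,0,0,6,0,0,0,0,0,6,0,0,0,0,0,1,0,0,0]' && python3 -m inch '[-0.2,3,0,0,0,0,-0.2,5.5,0,0,0,0,-0.2,6,0,0,0,0,-0.3,6,0,0,0,0,-0.3,6,0,0,0,0,-0.3,6,0,0,0,0,-0.3,6,0,0,0,0,-0.3,6,0,0,0,0,-0.2,6,0,0,0,0,-0.2,6,0,0,0,0,-0.2,5.5,0,0,0,0,-0.1,3,0,0,0,0]' && python3 -m inch '[0,0.8,0,0,0,0,0,0,0,0,0,0,0,0,0,0,0,0]'
```

```text
time: 4.0
position: [0.4964, -0.2603, 0.3952]
tcp_rot: [[0.941, 0.337, 0.009], [0.337, -0.941, -0.005], [0.007, 0.007, -1.0]]
ft_force: [1.3, -0.5, -1.7]
grip_width: 0.474
grasp_force: 59.9
time: 5.5
position: [0.4659, 0.393, 0.3888]
tcp_rot: [[0.94, 0.34, -0.002], [0.34, -0.94, 0.0], [-0.002, -0.001, -1.0]]
ft_force: [0.8, 1.0, -1.3]
grip_width: 0.467
grasp_force: 60.0
time: 5.88
position: [0.4681, 0.3963, 0.3894]
tcp_rot: [[0.942, 0.335, -0.0], [0.335, -0.942, -0.002], [-0.001, 0.001, -1.0]]
ft_force: [0.3, -0.2, -0.5]
grip_width: 0.466
grasp_force: 60.0
```

```bash
python3 - <<'E'
from h import *
p=r.snapshot("top");s=r.snapshot("scene");o=np.zeros((600,800,3),np.uint8)
o[:300,:400]=cv2.resize(p["color"],(400,300));o[:300,400:]=cv2.resize(s["color"],(400,300));o[300:,:400]=cv2.resize(p["color"][140:270,90:263],(400,300));o[300:,400:]=cv2.resize(s["color"][100:230,90:263],(400,300))
cv2.imwrite("pics/b.png",o[...,::-1]);print(r.state()["position"],r.state()["grip_width"])
for n in("board_spot","board"):
  for q in(p,s):print(n,[(a["p"],np.round(at_z(q,a["position"],.019),3)) for a in r.pinpoint(q,n)[:2]])
E
```

```text
[0.46807999 0.39656364 0.38974649] 0.46816768274254533
board_spot [(0.72, array([0.472, 0.399, 0.019])), (0.51, array([0.463, 0.465, 0.019]))]
board_spot [(0.87, array([0.491, 0.39 , 0.019]))]
board [(0.73, array([0.546, 0.43 , 0.019]))]
board [(0.8, array([0.536, 0.409, 0.019]))]
```

View pics/b.png

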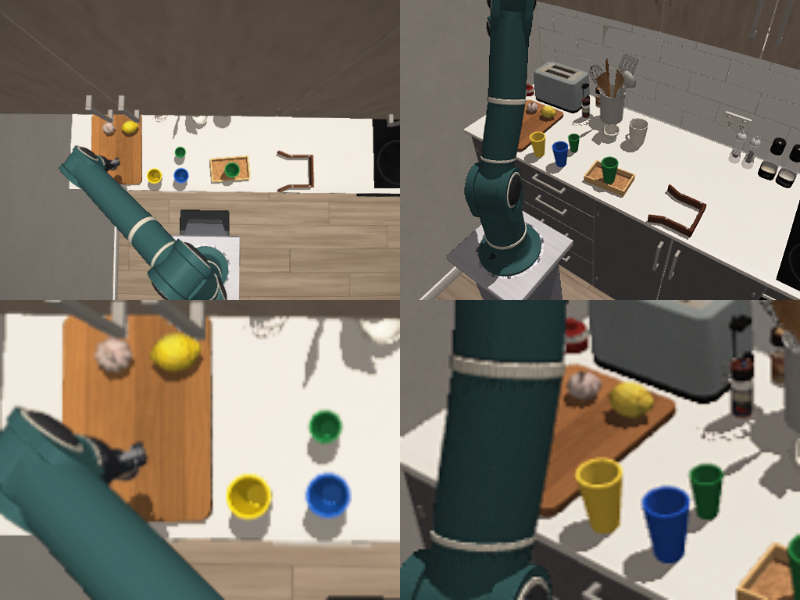

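The picture shows the jar held over the near end of the board (crop (135,455)). Lemon, garlic, tumblers, tray and bay are unmoved. I lower it and let go.

```bash
python3 -m inch '[0.2,0,-4,0,0,0,0,0,-5,0,0,0,0,0,-3,0,0,0,0,0,-1.2,0,0,0,0,0,-0.5,0,0,0,0,0,-0.2,0,0,0,0,0,0,0,0,0]'
```

```text
time: 7.05
position: [0.4697, 0.3983, 0.2518]
tcp_rot: [[0.942, 0.337, 0.001], [0.337, -0.942, 0.001], [0.002, -0.001, -1.0]]
ft_force: [-0.4, 0.6, -0.8]
grip_width: 0.468
grasp_force: 60.0
```

```bash
python3 -m inch '[0,0,-0.2,0,0,0,0,0,0,0,0,0]' && python3 -m inch '[0,0,0,0,0,0,0,0,0,0,0,0,0,0,0,0,0,0,0,0,0,0,0,0]' 100 && python3 -m inch '[0,0,3,0,0,0,0,0,6,0,0,0,0,0,4,0,0,0,0,0,0,0,0,0]'
```

```text
time: 7.3
position: [0.4698, 0.3987, 0.25]
tcp_rot: [[0.941, 0.337, 0.002], [0.337, -0.941, 0.002], [0.002, -0.001, -1.0]]
ft_force: [0.4, 0.8, 4.5]
grip_width: 0.466
grasp_force: 59.4
time: 7.8
position: [0.4694, 0.3979, 0.2485]
tcp_rot: [[0.942, 0.337, -0.0], [0.337, -0.942, -0.0], [-0.0, 0.0, -1.0]]
ft_force: [-0.1, -0.1, -0.1]
grip_width: 1.0
grasp_force: 0.0
time: 8.3
position: [0.47, 0.3989, 0.3826]
tcp_rot: [[0.942, 0.337, 0.006], [0.337, -0.942, 0.004], [0.007, -0.002, -1.0]]
ft_force: [-1.0, 0.7, -0.5]
grip_width: 1.0
grasp_force: 0.0
```

```bash
python3 - <<'E'
from h import *
s=r.snapshot("top");c=r.snapshot("scene")
for q in (s,c): print([(round(a["p"],2),np.round(at_z(q,a["position"],.071),3)) for a in r.pinpoint(q,"jar_mid")[:3]])
for col,g in(("blue",(.436,.114)),("yellow",(.431,.233))):print(col,*find(s,col,g,0),*find(c,col,g,0))
print(find(s,"green",(.46,-.11),.006,.05),find(c,"green",(.46,-.11),.006,0))
o=np.hstack([cv2.resize(s["color"][150:270,90:250],(400,300)),cv2.resize(c["color"][90:210,90:250],(400,300))]);cv2.imwrite("pics/c.png",o[...,::-1])
E
```

```text
[(0.51, array([0.65 , 0.357, 0.071])), (0.45, array([0.481, 0.411, 0.071]))]
[]
blue [0.43592678 0.11410651] [-0.8 -0.4  0.8  0.4] [0.43770322 0.11519269] [-0.6 -0.5  0.6  0.4]
yellow [0.43049215 0.23391972] [-0.4 -0.4  0.5  0.4] [0.43398288 0.2346829 ] [-0.2 -0.5  0.2  0.5]
(array([ 0.46165687, -0.10916895]), array([-0.9, -0.9,  0.9,  0.9])) (array([ 0.46507309, -0.10872753]), array([-0.6, -0.8,  0.6,  0.7]))
```

View pics/c.png

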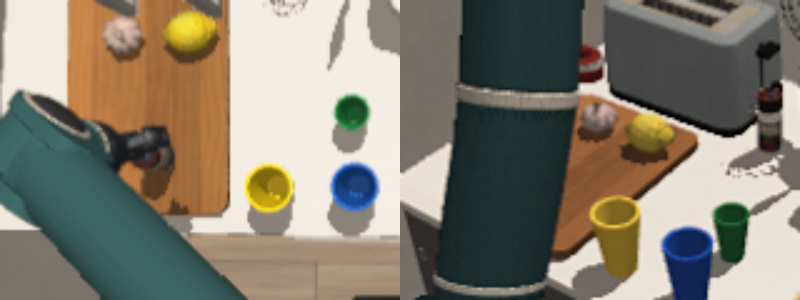

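The left half shows the jar upright under the gripper at (155,160); I'll check it properly once the arm is away. I go to blue next, aiming at (0.437, 0.1145).

```bash
python3 -m inch '[-0.4,-3,0,0,0,0,-0.6,-5.5,0,0,0,0,-0.6,-5.5,0,0,0,0,-0.6,-5.5,0,0,0,0,-0.6,-5.5,0,0,0,0,-0.4,-3.4,0,0,0,0,0,0,0,0,0,0,0,0,0,0,0,0]'
```

```text
time: 9.5
position: [0.4374, 0.1146, 0.3781]
tcp_rot: [[0.941, 0.338, -0.001], [0.338, -0.941, 0.0], [-0.001, -0.001, -1.0]]
ft_force: [-0.7, -0.7, 0.4]
grip_width: 0.996
grasp_force: 0.0
```

```bash
python3 - <<'E'
from h import *
s=r.snapshot("top");c=r.snapshot("scene")
for q in (s,c): print([(round(a["p"],2),np.round(at_z(q,a["position"],.071),3)) for a in r.pinpoint(q,"jar_mid")[:3]])
o=np.hstack([cv2.resize(s["color"][150:270,90:250],(400,300)),cv2.resize(c["color"][90:210,90:250],(400,300))]);cv2.imwrite("pics/d.png",o[...,::-1])
E
```

```text
[(0.5, array([0.48 , 0.4  , 0.071]))]
[(0.65, array([ 0.423, -0.137,  0.071])), (0.52, array([0.493, 0.419, 0.071]))]
```

View pics/d.png

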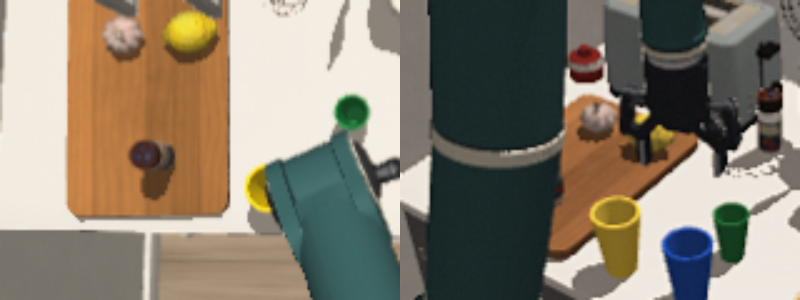

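The jar stands upright and free on the board at (150,155). Now I grasp blue.

```bash
python3 -m inch '[0,0,-4,0,0,0,0,0,-5,0,0,0,0,0,-3.6,0,0,0,0,0,-1.5,0,0,0,0,0,0,0,0,0]' && python3 -m inch '[0,0,0,0,0,0,0,0,0,0,0,0,0,0,0,0,0,0,0,0,0,0,0,0]' 0
```

```text
time: 10.32
position: [0.4374, 0.1146, 0.2373]
tcp_rot: [[0.941, 0.338, -0.002], [0.338, -0.941, -0.0], [-0.001, -0.0, -1.0]]
ft_force: [-0.6, -0.2, 0.5]
grip_width: 0.997
grasp_force: 0.0
time: 10.82
position: [0.4383, 0.1145, 0.2397]
tcp_rot: [[0.942, 0.337, 0.004], [0.337, -0.942, 0.001], [0.004, 0.001, -1.0]]
ft_force: [-0.4, 0.3, 4.2]
grip_width: 0.762
grasp_force: 64.7
```

```bash
python3 -m inch '[0,0,2,0,0,0,0,0,5,0,0,0,0,0,6,0,0,0,0,0,2,0,0,0,0.4,-3,0,0,0,0,0.6,-5.4,0,0,0,0,0.6,-5.4,0,0,0,0,0.6,-5.4,0,0,0,0,0.3,-3.1,0,0,0,0,0,0,0,0,0,0,0,0,0,0,0,0]'
```

```text
time: 12.2
position: [0.4623, -0.1083, 0.3885]
tcp_rot: [[0.941, 0.338, 0.001], [0.338, -0.941, 0.0], [0.001, 0.0, -1.0]]
ft_force: [-1.1, 0.3, -1.1]
grip_width: 0.759
grasp_force: 67.0
```

```bash
python3 - <<'E'
from h import *
s=r.snapshot("top");c=r.snapshot("scene");st=r.state();print(st["position"],st["grip_width"])
print(find(s,"green",(.463,-.109),.006,.03),find(c,"green",(.463,-.109),.006,0))
for q in(s,c):
  m=mask(q,"blue");n,l,t,k=cv2.connectedComponentsWithStats(m);print([(t[i].tolist()) for i in range(1,n) if t[i][4]>20], np.round(cup(q,.463,-.109,.15),1))
o=np.hstack([cv2.resize(s["color"][160:280,210:370],(400,300)),cv2.resize(c["color"][100:250,180:380],(400,300))]);cv2.imwrite("pics/e.png",o[...,::-1])
E
```

```text
[ 0.46241289 -0.10772305  0.38819609] 0.7588640831796324
(array([0.53573979, 0.12085028]), array([-3.3, -3.3,  3.3,  3.3])) (array([ 0.46598313, -0.10995683]), array([-1.1, -0.8,  1.1,  0.7]))
[] [289.8 205.7 311.9 227.9]
[[258, 164, 24, 38, 658]] [257.5 163.2 281.4 201.7]
```

View pics/e.png

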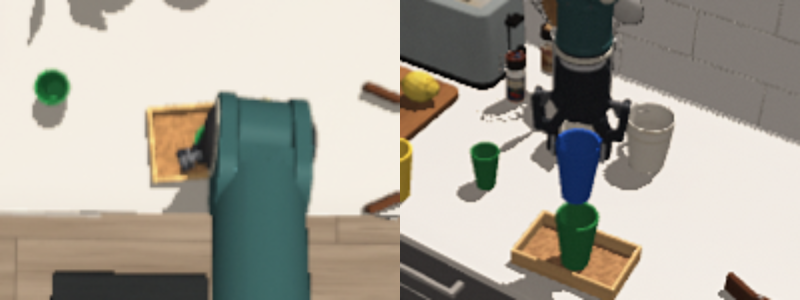

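Blue hangs upright right over the green rim at (580,215). Its outline matches the predicted one for a foot at z 0.15. I lower it in stages and watch the force.

```bash
python3 -m inch '[0.1,-0.1,-2,0,0,0,0,0,-3,0,0,0,0,0,-2,0,0,0,0,0,-1,0,0,0,0,0,0,0,0,0]' && python3 -m inch '[0,0,-0.5,0,0,0,0,0,0,0,0,0]' && python3 -m inch '[0,0,-0.4,0,0,0,0,0,0,0,0,0]'
```

```text
time: 12.92
position: [0.4635, -0.1094, 0.3075]
tcp_rot: [[0.941, 0.338, -0.001], [0.338, -0.941, 0.0], [-0.0, -0.001, -1.0]]
ft_force: [0.7, -0.2, -1.1]
grip_width: 0.761
grasp_force: 67.0
time: 13.18
position: [0.4636, -0.1099, 0.303]
tcp_rot: [[0.941, 0.337, 0.001], [0.337, -0.941, -0.0], [0.001, 0.0, -1.0]]
ft_force: [0.4, 0.2, -0.7]
grip_width: 0.761
grasp_force: 67.0
time: 13.42
position: [0.4634, -0.11, 0.2986]
tcp_rot: [[0.942, 0.337, -0.0], [0.337, -0.942, -0.0], [-0.0, -0.0, -1.0]]
ft_force: [-0.2, 0.2, -0.8]
grip_width: 0.766
grasp_force: 67.0
```

```bash
python3 -m inch '[0,0,-0.2,0,0,0,0,0,0,0,0,0]' && python3 -m inch '[0,0,-0.2,0,0,0,0,0,0,0,0,0]'
```

```text
time: 13.68
position: [0.4635, -0.11, 0.2966]
tcp_rot: [[0.941, 0.337, 0.0], [0.337, -0.941, -0.0], [0.0, 0.0, -1.0]]
ft_force: [0.6, 0.3, -0.8]
grip_width: 0.763
grasp_force: 67.0
time: 13.92
position: [0.4636, -0.1101, 0.2947]
tcp_rot: [[0.942, 0.337, 0.0], [0.337, -0.942, -0.0], [0.0, 0.0, -1.0]]
ft_force: [0.5, -0.2, -1.4]
grip_width: 0.762
grasp_force: 67.1
```

```bash
python3 -m inch '[0,0,-0.1,0,0,0,0,0,0,0,0,0]' && python3 -m inch '[0,0,-0.1,0,0,0,0,0,0,0,0,0]'
```

```text
time: 14.18
position: [0.4637, -0.1101, 0.2939]
tcp_rot: [[0.941, 0.337, 0.001], [0.337, -0.941, -0.0], [0.001, 0.001, -1.0]]
ft_force: [0.5, -1.0, 1.2]
grip_width: 0.764
grasp_force: 67.2
time: 14.42
position: [0.4639, -0.1102, 0.2931]
tcp_rot: [[0.941, 0.337, 0.001], [0.337, -0.941, -0.001], [0.001, 0.001, -1.0]]
ft_force: [1.4, -0.3, 4.4]
grip_width: 0.76
grasp_force: 67.4
```

Contact at about 5 N, so I release and rise.

```bash
python3 -m inch '[0,0,0,0,0,0,0,0,0,0,0,0,0,0,0,0,0,0,0,0,0,0,0,0]' 100 && python3 -m inch '[0,0,2,0,0,0,0,0,5,0,0,0,0,0,5,0,0,0,-0.3,3,0,0,0,0,-0.6,5.8,0,0,0,0,-0.6,5.8,0,0,0,0,-0.6,5.8,0,0,0,0,-0.6,5.8,0,0,0,0,-0.5,5.4,0,0,0,0,0,2.8,0,0,0,0,0,0,0,0,0,0,0,0,0,0,0,0]'
```

```text
time: 14.92
position: [0.4633, -0.1099, 0.2925]
tcp_rot: [[0.941, 0.337, -0.001], [0.337, -0.941, 0.0], [-0.001, -0.0, -1.0]]
ft_force: [0.7, 0.6, 0.1]
grip_width: 1.0
grasp_force: 0.0
time: 16.42
position: [0.4315, 0.2332, 0.4124]
tcp_rot: [[0.942, 0.336, -0.001], [0.336, -0.942, -0.001], [-0.001, 0.001, -1.0]]
ft_force: [-0.4, -0.5, -0.4]
grip_width: 0.993
grasp_force: 0.0
```

```bash
python3 - <<'E'
from h import *
s=r.snapshot("top");c=r.snapshot("scene");print(r.state()["position"])
print("blue",find(s,"blue",(.463,-.109),.0535,.05),find(c,"blue",(.463,-.109),.0535,.048))
print("green",find(c,"green",(.463,-.109),.006,0))
for q in(s,c):
  m=mask(q,"blue");n,l,t,k=cv2.connectedComponentsWithStats(m);print([(t[i].tolist()) for i in range(1,n) if t[i][4]>20])
E
```

```text
[0.4317621  0.23269873 0.41255495]
blue (array([ 0.46139951, -0.10964659]), array([-0.8, -0.3,  0.8,  0.3])) (array([ 0.46440914, -0.10892659]), array([-0.4, -1.3,  0.4,  1.2]))
green (array([ 0.45590884, -0.11445896]), array([-0.7, -3.4,  0.7,  3.2]))
[[289, 208, 19, 20, 290]]
[[258, 190, 22, 24, 423]]
```

Blue sits at (0.463, -0.109) within the green one, as expected. Now yellow.

```bash
python3 -m inch '[0,0.1,-4,0,0,0,0,0,-6,0,0,0,0,0,-5,0,0,0,0,0,-2.5,0,0,0,0,0,0,0,0,0,0,0,0,0,0,0]' && python3 -m inch '[0,0,0,0,0,0,0,0,0,0,0,0,0,0,0,0,0,0,0,0,0,0,0,0]' 0
```

```text
time: 17.27
position: [0.4321, 0.2349, 0.2388]
tcp_rot: [[0.942, 0.336, 0.002], [0.336, -0.942, 0.001], [0.002, -0.0, -1.0]]
ft_force: [0.4, 0.5, 0.0]
grip_width: 0.999
grasp_force: 0.0
time: 17.77
position: [0.4325, 0.2353, 0.24]
tcp_rot: [[0.942, 0.337, 0.004], [0.337, -0.942, 0.001], [0.004, 0.0, -1.0]]
ft_force: [0.3, -1.9, 11.2]
grip_width: 0.765
grasp_force: 63.8
```

```bash
python3 -m inch '[0,0,2,0,0,0,0,0,5,0,0,0,0,0,6,0,0,0,0,0,5,0,0,0,0,0,1.5,0,0,0,0.3,-3,0,0,0,0,0.5,-5.5,0,0,0,0,0.5,-6,0,0,0,0,0.5,-6,0,0,0,0,0.5,-6,0,0,0,0,0.5,-5,0,0,0,0,0.3,-3,0,0,0,0]' && python3 -m inch '[0,0,0,0,0,0,0,0,0,0,0,0]'
```

```text
time: 19.27
position: [0.4617, -0.1128, 0.4321]
tcp_rot: [[0.943, 0.334, -0.001], [0.334, -0.943, -0.001], [-0.001, 0.0, -1.0]]
ft_force: [0.3, 0.4, -0.5]
grip_width: 0.762
grasp_force: 66.6
time: 19.52
position: [0.4622, -0.1091, 0.4323]
tcp_rot: [[0.941, 0.338, -0.001], [0.338, -0.941, 0.001], [-0.001, -0.001, -1.0]]
ft_force: [0.7, -0.3, -2.0]
grip_width: 0.762
grasp_force: 66.6
```

```bash
python3 - <<'E'
from h import *
c=r.snapshot("scene");st=r.state();print(st["position"],st["grip_width"])
m=mask(c,"yellow");n,l,t,k=cv2.connectedComponentsWithStats(m);print([(t[i].tolist()) for i in range(1,n) if t[i][4]>20])
z=st["position"][2]-.239
print(z,find(c,"yellow",(.463,-.109),z,0),find(c,"blue",(.463,-.109),.0535,.048))
E
```

```text
[ 0.46226113 -0.10878027  0.43239602] 0.7554092722415738
[[181, 136, 18, 15, 201], [259, 152, 24, 39, 697]]
0.19339601957338282 (array([ 0.4628317 , -0.11057991]), array([-0.2, -0.3,  0.2,  0.3])) (array([ 0.46530441, -0.11012534]), array([-0.9, -1.3,  0.9,  1.2]))
```

```bash
python3 -m inch '[0.1,-0.1,-2,0,0,0,0,0,-3,0,0,0,0,0,-2,0,0,0,0,0,-0.8,0,0,0,0,0,0,0,0,0]' && python3 -m inch '[0,0,-0.5,0,0,0,0,0,0,0,0,0]' && python3 -m inch '[0,0,-0.3,0,0,0,0,0,0,0,0,0]'
```

```text
time: 20.2
position: [0.4635, -0.1102, 0.3547]
tcp_rot: [[0.941, 0.338, -0.0], [0.338, -0.941, 0.0], [-0.0, -0.001, -1.0]]
ft_force: [-0.6, 0.6, -0.3]
grip_width: 0.763
grasp_force: 66.6
time: 20.45
position: [0.4635, -0.1109, 0.35]
tcp_rot: [[0.941, 0.337, 0.0], [0.337, -0.941, -0.0], [0.0, 0.0, -1.0]]
ft_force: [0.1, 0.5, -1.0]
grip_width: 0.765
grasp_force: 66.6
time: 20.7
position: [0.4635, -0.1109, 0.3468]
tcp_rot: [[0.942, 0.337, 0.0], [0.337, -0.942, 0.0], [0.0, 0.0, -1.0]]
ft_force: [-1.1, 1.4, -0.5]
grip_width: 0.762
grasp_force: 66.7
```

```bash
python3 -m inch '[0,0,-0.2,0,0,0,0,0,0,0,0,0]' && python3 -m inch '[0,0,-0.1,0,0,0,0,0,0,0,0,0]'&& python3 -m inch '[0,0,-0.1,0,0,0,0,0,0,0,0,0]'
```

```text
time: 20.95
position: [0.4636, -0.1107, 0.3449]
tcp_rot: [[0.941, 0.337, 0.0], [0.337, -0.941, 0.0], [0.001, -0.0, -1.0]]
ft_force: [-0.1, 1.2, 3.8]
grip_width: 0.76
grasp_force: 66.9
time: 21.2
position: [0.4638, -0.1106, 0.3443]
tcp_rot: [[0.941, 0.337, 0.001], [0.337, -0.941, 0.0], [0.001, 0.0, -1.0]]
ft_force: [-0.7, 2.8, 6.7]
grip_width: 0.765
grasp_force: 67.1
time: 21.45
position: [0.464, -0.1104, 0.3437]
tcp_rot: [[0.941, 0.337, 0.002], [0.337, -0.941, 0.0], [0.002, 0.0, -1.0]]
ft_force: [-1.0, 3.0, 9.1]
grip_width: 0.757
grasp_force: 67.3
```

```bash
python3 -m inch '[0,0,0.1,0,0,0,0,0,0,0,0,0,0,0,0,0,0,0,0,0,0,0,0,0]' 100 && python3 -m inch '[0,0,2,0,0,0,0,0,5,0,0,0,0,0,4,0,0,0,0,2.5,0,0,0,0,0,5,0,0,0,0,0,5,0,0,0,0,0,5,0,0,0,0,0,3.5,0,0,0,0,0,0,0,0,0,0,0,0,0,0,0,0]'
```

```text
time: 21.95
position: [0.4634, -0.1111, 0.3435]
tcp_rot: [[0.942, 0.337, -0.0], [0.337, -0.942, -0.0], [-0.0, -0.0, -1.0]]
ft_force: [-0.2, 0.1, 0.6]
grip_width: 1.002
grasp_force: 0.0
time: 23.2
position: [0.4635, 0.0983, 0.4535]
tcp_rot: [[0.942, 0.336, -0.0], [0.336, -0.942, -0.001], [-0.001, 0.0, -1.0]]
ft_force: [0.5, -0.3, 0.2]
grip_width: 1.002
grasp_force: 0.0
```

```bash
python3 - <<'E'
from h import *
s=r.snapshot("top");c=r.snapshot("scene");st=r.state();print(st["position"],st["joint_pos"])
print("yellow",find(c,"yellow",(.463,-.109),.101,.048),find(s,"yellow",(.463,-.109),.101,.05))
o=np.hstack([cv2.resize(s["color"][175:265,250:370],(400,300)),cv2.resize(c["color"][140:260,210:370],(400,300))]);cv2.imwrite("pics/f.png",o[...,::-1])
E
```

```text
[0.46361402 0.09774101 0.45354198] [ 0.18484868  0.1556431  -0.50702272  1.93642403  0.08645645  1.07087221
 -1.58783425]
yellow (array([ 0.46712607, -0.10866472]), array([-0.6,  0. ,  0.6, -0.1])) (array([ 0.46275708, -0.11134966]), array([-0.1, -0.2,  0.1,  0.2]))
```

View pics/f.png

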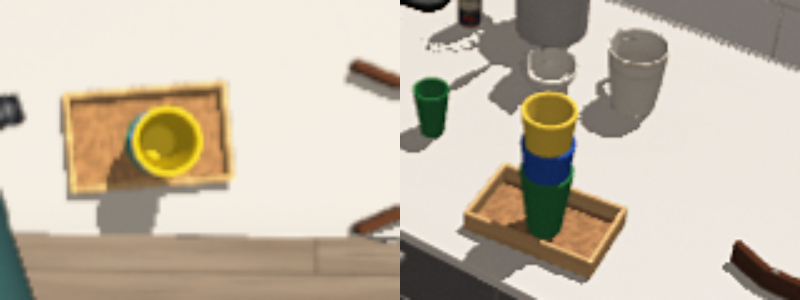

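The stack is nested upright in the tray (yellow rim at (168,142), axes within 1–2 mm). For the push I'll use the open fingers as a wide pusher along the tray's x, tilted so the flange leans away from the stack.

```bash
python3 -m inch '[-0.2,-0.4,0,0,0,0.166,-0.2,-0.4,0,0,0,0.166,-0.2,-0.4,0,0,0,0.166,-0.2,-0.4,0,0,0,0.165,-0.2,-0.4,0,0,0,0.165,-0.2,-0.4,0,0,0,0.165,-0.2,-0.4,0,0,0,0.165,0,-0.4,0,0,0,0.165,0,0,0,-0.13,-0.012,0,0,0,0,-0.13,-0.012,0,0,0,0,0,0,0,0,0,0,0,0,0]' 100
```

```text
time: 24.8
position: [0.4495, 0.0665, 0.4536]
tcp_rot: [[-0.092, 0.996, 0.023], [0.962, 0.094, -0.255], [-0.256, -0.001, -0.967]]
ft_force: [0.2, -0.5, -0.5]
grip_width: 0.999
grasp_force: 0.0
```

Now down to rim height.

```bash
python3 -m inch '[0,0,-5,0,0,0,0,0,-6,0,0,0,0,0,-6,0,0,0,0,0,-5,0,0,0,0,0,-3,0,0,0,0,0,-2,0,0,0,0,0,0,0,0,0]' && python3 -m inch '[0,0,-0.8,0,0,0,0,0,0,0,0,0]'
```

```text
time: 25.68
position: [0.4491, 0.0663, 0.1825]
tcp_rot: [[-0.092, 0.996, 0.02], [0.962, 0.094, -0.257], [-0.258, -0.004, -0.966]]
ft_force: [0.3, 0.1, 0.6]
grip_width: 1.0
grasp_force: 0.0
time: 25.92
position: [0.4497, 0.0668, 0.176]
tcp_rot: [[-0.092, 0.995, 0.024], [0.962, 0.095, -0.257], [-0.258, -0.0, -0.966]]
ft_force: [0.3, 0.5, -0.0]
grip_width: 0.998
grasp_force: 0.0
```

```bash
python3 - <<'E'
from h import *
s=r.snapshot("top");c=r.snapshot("scene");st=r.state();p=np.array(st["position"]);print(p,p+np.array(st["tcp_rot"])[:,2]*.16,st["joint_pos"])
o=np.hstack([cv2.resize(s["color"][175:265,250:370],(400,300)),cv2.resize(c["color"][140:260,190:350],(400,300))]);cv2.imwrite("pics/g.png",o[...,::-1])
E
```

```text
[0.44970318 0.06696399 0.17625392] [0.45365689 0.02586054 0.02167425] [ 0.03990629  0.60280822 -0.40404227  2.16877791  0.85754582  0.65684158
 -0.9648366 ]
```

View pics/g.png

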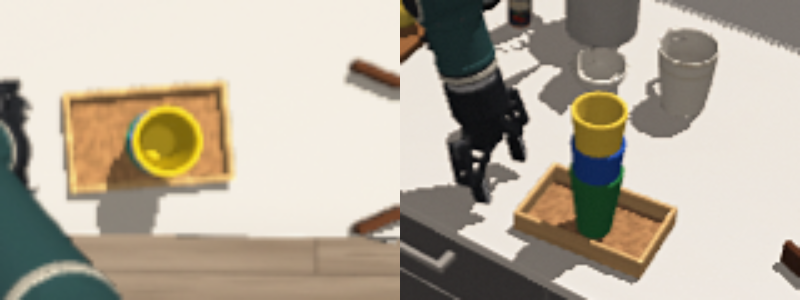

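The fingers are behind the tray's +y end, spanning its width and clear of it, and the stack is untouched. I lower 6 mm and start pushing gently.

```bash
python3 -m inch '[0,0,-0.6,0,0,0,0,0,0,0,0,0,0.06,-0.6,0,0,0,0,0.06,-0.6,0,0,0,0,0.06,-0.6,0,0,0,0,0.06,-0.6,0,0,0,0,0.05,-0.5,0,0,0,0,0.03,-0.3,0,0,0,0,0.03,-0.3,0,0,0,0,0.03,-0.3,0,0,0,0,0.03,-0.3,0,0,0,0]'
```

```text
time: 27.4
position: [0.4533, 0.0286, 0.1699]
tcp_rot: [[-0.095, 0.995, 0.025], [0.963, 0.098, -0.252], [-0.253, 0.0, -0.967]]
ft_force: [-2.8, 8.8, 2.9]
grip_width: 0.999
grasp_force: 4.3
```

Contact made (about 9 N). I continue pushing and slowly turn the tray parallel to the bay.

```bash
python3 -m inch '[0.02,-0.5,0,0,0,-0.004,0.02,-0.6,0,0,0,-0.004,0.02,-0.6,0,0,0,-0.004,0.02,-0.6,0,0,0,-0.004,0.02,-0.6,0,0,0,-0.004,0.02,-0.6,0,0,0,-0.004,0.02,-0.6,0,0,0,-0.004,0.02,-0.6,0,0,0,-0.004,0.02,-0.6,0,0,0,-0.004,0.02,-0.6,0,0,0,-0.004,0.02,-0.6,0,0,0,-0.004,0.02,-0.5,0,0,0,-0.004]'
```

```text
time: 28.9
position: [0.4565, -0.0418, 0.1698]
tcp_rot: [[-0.049, 0.999, 0.015], [0.966, 0.052, -0.254], [-0.254, 0.002, -0.967]]
ft_force: [0.9, 6.5, 1.4]
grip_width: 0.996
grasp_force: 3.5
```

```bash
cat >> h.py <<'E'
def tray(p):
    H=cv2.cvtColor(p["color"],cv2.COLOR_RGB2HSV);m=cv2.inRange(H,(10,70,120),(24,255,255));m[:170]=0;m[248:]=0;m[:,:250]=0
    m=cv2.morphologyEx(m,cv2.MORPH_OPEN,np.ones((2,2)));cs=cv2.findContours(m,0,2)[0];c=max(cs,key=lambda a:cv2.contourArea(cv2.convexHull(a)))
    q=np.array([at_z(p,[(b[0][1]+.5)/384,(b[0][0]+.5)/512],.03)[:2] for b in c],np.float32);return cv2.minAreaRect(q*1000)
E
python3 - <<'E'
from h import *
s=r.snapshot("top");print(tray(s));c=r.snapshot("scene")
for q in(s,c):print([(round(a["p"],2),np.round(at_z(q,a["position"],.015),3)) for a in r.pinpoint(q,"tray_mid")[:2]],[(round(a["p"],2),np.round(at_z(q,a["position"],.056),3)) for a in r.pinpoint(q,"tumbler_green_mid")[:2]])
print("yellow",find(c,"yellow",(.463,-.18),.101,.048),find(s,"yellow",(.463,-.18),.101,.05))
E
```

```text
((461.34381103515625, -185.8780975341797), (109.91574096679688, 181.08474731445312), 2.544896364212036)
[(0.71, array([ 0.462, -0.185,  0.015]))] [(0.44, array([0.542, 0.122, 0.056]))]
[(0.8, array([ 0.477, -0.184,  0.015]))] [(0.77, array([ 0.463, -0.193,  0.056])), (0.49, array([0.519, 0.101, 0.056]))]
yellow (array([ 0.46388045, -0.18279615]), array([-0.4, -0.3,  0.4,  0.3])) (array([ 0.46058262, -0.18368128]), array([ 0.3, -0.2, -0.3,  0.2]))
```

The tray is at (0.4613, -0.186), turned 2.5°, with its size measured correctly. I keep going.

```bash
python3 -m inch '[0.02,-0.6,0,0,0,-0.003,0.02,-0.6,0,0,0,-0.003,0.02,-0.6,0,0,0,-0.003,0.02,-0.6,0,0,0,-0.003,0.02,-0.6,0,0,0,-0.003,0.02,-0.6,0,0,0,-0.003,0.02,-0.6,0,0,0,-0.003,0.02,-0.6,0,0,0,-0.003,0.02,-0.6,0,0,0,-0.003,0.02,-0.6,0,0,0,-0.003,0.02,-0.6,0,0,0,0,0.02,-0.6,0,0,0,0]'
```

```text
time: 30.7
position: [0.4587, -0.1139, 0.1697]
tcp_rot: [[-0.02, 1.0, 0.006], [0.967, 0.021, -0.255], [-0.255, 0.001, -0.967]]
ft_force: [0.2, 7.9, 2.9]
grip_width: 0.998
grasp_force: 4.2
```

```bash
python3 - <<'E'
from h import *
s=r.snapshot("top");print(tray(s));c=r.snapshot("scene")
print("yellow",find(c,"yellow",(.463,-.25),.101,.048),find(s,"yellow",(.463,-.25),.101,.05))
E
```

```text
((458.7149963378906, -258.462158203125), (105.11965942382812, 181.89242553710938), 0.8040229082107544)
yellow (array([ 0.46042469, -0.25686537]), array([-0.2, -0.2,  0.2,  0.2])) (array([ 0.45840953, -0.25883117]), array([-0.1, -0.2,  0.1,  0.2]))
```

```bash
python3 -m inch '[0.02,-0.6,0,0,0,0,0.02,-0.6,0,0,0,0,0.02,-0.6,0,0,0,0,0.02,-0.6,0,0,0,0,0.02,-0.6,0,0,0,0,0.02,-0.6,0,0,0,0,0.02,-0.6,0,0,0,0,0.02,-0.6,0,0,0,0,0.02,-0.6,0,0,0,0,0.02,-0.6,0,0,0,0,0.02,-0.6,0,0,0,0,0.02,-0.6,0,0,0,0]' && python3 -m inch '[0,-0.6,0,0,0,0,0,-0.6,0,0,0,0,0,-0.6,0,0,0,0,0,-0.6,0,0,0,0,0,-0.6,0,0,0,0,0,-0.6,0,0,0,0,0,-0.6,0,0,0,0,0,-0.5,0,0,0,0]'
```

```text
time: 32.3
position: [0.4611, -0.1855, 0.1697]
tcp_rot: [[-0.02, 1.0, 0.006], [0.967, 0.021, -0.255], [-0.255, 0.0, -0.967]]
ft_force: [-0.6, 8.7, 4.1]
grip_width: 0.997
grasp_force: 4.7
time: 33.3
position: [0.4613, -0.2324, 0.1697]
tcp_rot: [[-0.02, 1.0, 0.006], [0.967, 0.021, -0.255], [-0.255, 0.0, -0.967]]
ft_force: [-0.5, 9.9, 5.4]
grip_width: 0.996
grasp_force: 4.9
```

```bash
python3 - <<'E'
from h import *
s=r.snapshot("top");print(tray(s));c=r.snapshot("scene")
print("yellow",find(c,"yellow",(.463,-.38),.101,.048),find(s,"yellow",(.463,-.38),.101,.05))
E
```

```text
((471.2198181152344, -383.18212890625), (90.86661529541016, 169.0896759033203), 0.7791043519973755)
yellow (array([ 0.46300627, -0.37418292]), array([-0.9, -0.8,  0.9,  0.7])) (array([ 0.4614929, -0.3754528]), array([-0.2,  0.4,  0.2, -0.4]))
```

About 21 mm are left by the tool's travel, so I close in on the stop in small steps.

```bash
python3 -m inch '[0,-0.3,0,0,0,0,0,-0.3,0,0,0,0,0,-0.3,0,0,0,0,0,-0.3,0,0,0,0,0,-0.2,0,0,0,0,0,-0.2,0,0,0,0]' && python3 -m inch '[0,-0.1,0,0,0,0,0,-0.1,0,0,0,0]' && python3 -m inch '[0,-0.1,0,0,0,0,0,-0.1,0,0,0,0]'
```

```text
time: 34.15
position: [0.4614, -0.2481, 0.1697]
tcp_rot: [[-0.021, 1.0, 0.006], [0.967, 0.021, -0.255], [-0.255, 0.0, -0.967]]
ft_force: [-0.0, 9.4, 5.2]
grip_width: 1.001
grasp_force: 5.0
time: 34.4
position: [0.4614, -0.25, 0.1697]
tcp_rot: [[-0.021, 1.0, 0.006], [0.967, 0.021, -0.255], [-0.255, 0.0, -0.967]]
ft_force: [0.6, 10.3, 5.2]
grip_width: 1.005
grasp_force: 5.0
time: 34.65
position: [0.4614, -0.252, 0.1697]
tcp_rot: [[-0.021, 1.0, 0.006], [0.967, 0.021, -0.255], [-0.255, 0.0, -0.967]]
ft_force: [0.2, 9.7, 5.2]
grip_width: 1.001
grasp_force: 5.0
```

```bash
python3 -m inch '[0,-0.1,0,0,0,0,0,-0.1,0,0,0,0]' && python3 -m inch '[0,-0.1,0,0,0,0]' && python3 -m inch '[0,-0.1,0,0,0,0]'&& python3 -m inch '[0,-0.1,0,0,0,0]'
```

```text
time: 34.9
position: [0.4614, -0.254, 0.1697]
tcp_rot: [[-0.021, 1.0, 0.006], [0.967, 0.021, -0.255], [-0.255, 0.0, -0.967]]
ft_force: [-0.8, 9.7, 5.2]
grip_width: 1.005
grasp_force: 5.0
time: 35.02
position: [0.4614, -0.255, 0.1697]
tcp_rot: [[-0.021, 1.0, 0.006], [0.967, 0.021, -0.255], [-0.255, 0.0, -0.967]]
ft_force: [0.2, 12.3, 5.9]
grip_width: 1.001
grasp_force: 6.3
time: 35.15
position: [0.4614, -0.2552, 0.1697]
tcp_rot: [[-0.021, 1.0, 0.006], [0.967, 0.022, -0.254], [-0.254, 0.0, -0.967]]
ft_force: [-1.8, 14.2, 8.6]
grip_width: 1.001
grasp_force: 7.4
time: 35.28
position: [0.4614, -0.2554, 0.1697]
tcp_rot: [[-0.021, 1.0, 0.006], [0.967, 0.022, -0.253], [-0.253, 0.0, -0.968]]
ft_force: [-2.4, 17.0, 10.8]
grip_width: 0.995
grasp_force: 8.8
```

The force rises and the motion stalls where I predicted: that's the end stop. I back off, rise clear and check.

```bash
python3 -m inch '[0,0.3,0,0,0,0,0,1,0,0,0,0,0,3,0,0,0,0,0,5,1,0,0,0,0,5,4,0,0,0,0,5,4,0,0,0,0,5,3,0,0,0,0,5,3,0,0,0,0,5,0,0,0,0,0,5,0,0,0,0,0,0,0,0,0,0,0,0,0,0,0,0]'
```

```text
time: 36.78
position: [0.4605, 0.1299, 0.3174]
tcp_rot: [[-0.017, 1.0, 0.003], [0.966, 0.017, -0.26], [-0.26, -0.002, -0.966]]
ft_force: [0.2, -0.9, 0.5]
grip_width: 0.993
grasp_force: 0.0
```

```bash
python3 - <<'E'
from h import *
s=r.snapshot("top");c=r.snapshot("scene")
print("yellow",find(c,"yellow",(.461,-.395),.101,.048),find(s,"yellow",(.461,-.395),.101,.05))
print([(round(a["p"],2),np.round(at_z(s,a["position"],.071),3)) for a in r.pinpoint(s,"jar_mid")[:3]])
o=np.zeros((600,800,3),np.uint8);o[:300,:400]=cv2.resize(s["color"][175:265,310:430],(400,300));o[:300,400:]=cv2.resize(c["color"][180:300,280:440],(400,300));o[300:,:400]=cv2.resize(s["color"][150:270,90:250],(400,300))
cv2.imwrite("pics/k.png",o[...,::-1])
E
```

```text
yellow (array([ 0.46198293, -0.39674661]), array([-0.6, -0.4,  0.6,  0.4])) (array([ 0.4617542, -0.3969329]), array([ 0.2,  0.4, -0.2, -0.4]))
[(0.46, array([0.475, 0.408, 0.071]))]
```

View pics/k.png

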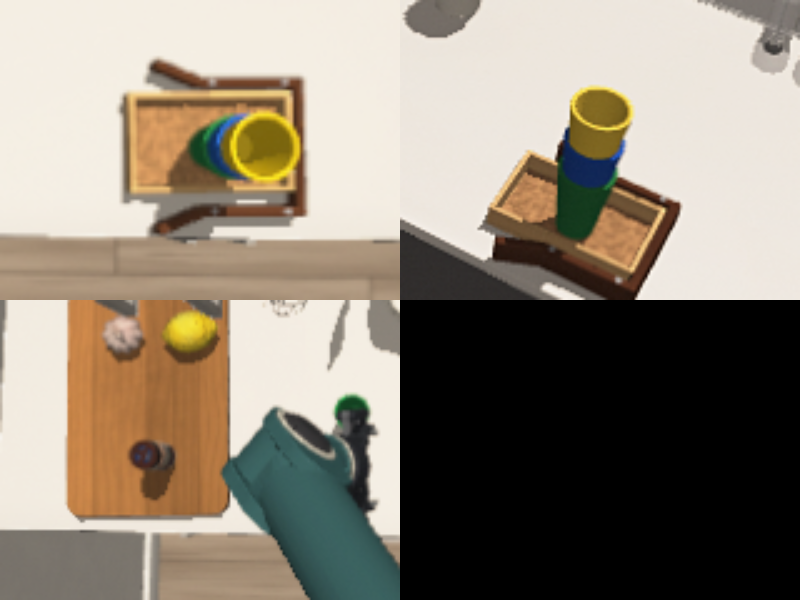

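The tray is home against the stop, with the stack upright at (0.462, -0.397). The jar stands on the board and the lemon and garlic are untouched. I hand the job in.

```bash
python3 -c "
from bench import r
print(r.job_done())"
```

```text
the job is handed in; nothing more can be done
None
```

I handed the job in at about 37 s of the 72 s; the hand-in gave no verdict, but the last pictures show the jar upright on the board, the three tumblers nested upright, the tray in the bay against its end stop, and the lemon and garlic untouched.

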